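Load the bracket carrier and lock it with the cap nut that fits

TASK

Load every bracket into the carrier, one to a lane, lying flat on the lane floor open side down with its tongue pointing out over the rail on the robot's side; then swing the hold-down bar shut over them. Find out by trying which one of the four cap nuts screws onto the carrier's stud and screw it down clockwise until it sits fully home on the bar. Leave the caps that do not fit standing upright on the rubber mat, and do not disturb the spray can, the brush or the mug.

Things in the scene. Friction and masses are not known exactly. Their poses are not given: they have to be found in the camera images.
- carrier: Fixed grey carrier tray, 112 mm (x) by 326 mm (y), base 6 mm thick. Origin: on the table under the middle lane; +x away from the robot (small yaw), +y to the robot's left, along the bar to its hinge. Three lanes along x: recesses 92 mm long, 38 mm wide, centres at y = -66, 0, 66 mm, floor 6 mm and rails and dividers 14 mm above the table. Hinge cheeks 56 mm high at y = 119 to 143 mm.
- lane1 (a point): Centre of the floor of the lane next to the hinge, the first lane (6 mm above the table), axes as the carrier.
- lane2 (a point): Centre of the floor of the middle lane (6 mm above the table), axes as the carrier.
- lane3 (a point): Centre of the floor of the lane next to the stud, the third lane (6 mm above the table), axes as the carrier.
- bar (a joint): Flat aluminium hold-down bar, 8 mm thick, 30 mm wide, 0.2 kg, hinged about carrier x at y = 125 mm, 42 mm above the table. 0 = shut: level along -y, top 46 mm above the table, fork round the stud, 4 mm above loaded brackets. Starts open at about 1.9, leaning past upright, away from the lanes (stop 1.95). Light hinge (0.03 N m): pushed below about 1.3 it falls shut by itself.
- bar_end (a point): The end of the bar's fork, 298 mm from the hinge. The fork is 50 mm wide with a 32 mm slot, 44 mm deep.
- seat (a point): On the stud's axis (carrier y = -148 mm) level with the shut bar's top, 46 mm above the table: the rim of a cap that is fully home is here (up to 2 mm of play). Axes as the carrier. Set on the stud, a cap first rests with its rim 7 to 21 mm above this point. The one that fits goes down 24 mm per clockwise turn (up to 0.9 turn) until its rim meets the bar, and will not pull straight off.
- stud_neck (a point): Top of the thread of the fixed steel stud, 16 mm above the seat: coarse right-hand, 27 mm across, 24 mm per turn, three starts, core 20 mm. Above it a plain end, to 27 or 36 mm above the seat. The stud, and so the cap that fits, differs from start to start. A wrong cap turns down some way at most, then binds and stays over 5 mm above the seat; turn it back as far and lift it off.
- cap_a: Closed brass cap nut, standing open end down: 52 mm high, top 14 mm a knurled grip band 40 mm across, below it 38 mm across. Origin: centre of the rim (underside); z up through the closed top. 0.16 kg. The four caps look alike outside and have the same thread, but are bored differently inside; only one goes fully home on the stud.
- cap_b: Closed brass cap nut, standing open end down: 52 mm high, top 14 mm a knurled grip band 40 mm across, below it 38 mm across. Origin: centre of the rim (underside); z up through the closed top. 0.16 kg. The four caps look alike outside and have the same thread, but are bored differently inside; only one goes fully home on the stud.
- cap_c: Closed brass cap nut, standing open end down: 52 mm high, top 14 mm a knurled grip band 40 mm across, below it 38 mm across. Origin: centre of the rim (underside); z up through the closed top. 0.16 kg. The four caps look alike outside and have the same thread, but are bored differently inside; only one goes fully home on the stud.
- cap_d: Closed brass cap nut, standing open end down: 52 mm high, top 14 mm a knurled grip band 40 mm across, below it 38 mm across. Origin: centre of the rim (underside); z up through the closed top. 0.16 kg. The four caps look alike outside and have the same thread, but are bored differently inside; only one goes fully home on the stud.
- mat: Black rubber mat, fixed, 140 mm (x) by 340 mm (y), 4 mm thick, on which the caps stand. Origin: on the table under its centre.
- bracket1: Folded steel bracket: inverted channel 80 mm long (x), 30 mm wide (y), 28 mm high, sheet 3 mm, open side down; a tongue 14 mm wide sticks out 22 mm from its -x end, level with the top. Origin: under the middle of the 80 mm body, at its lower edges; z up. 0.07 to 0.12 kg. Two or three brackets are present; an absent one is None.
- bracket2: Folded steel bracket: inverted channel 80 mm long (x), 30 mm wide (y), 28 mm high, sheet 3 mm, open side down; a tongue 14 mm wide sticks out 22 mm from its -x end, level with the top. Origin: under the middle of the 80 mm body, at its lower edges; z up. 0.07 to 0.12 kg. Two or three brackets are present; an absent one is None.
- bracket3: Folded steel bracket: inverted channel 80 mm long (x), 30 mm wide (y), 28 mm high, sheet 3 mm, open side down; a tongue 14 mm wide sticks out 22 mm from its -x end, level with the top. Origin: under the middle of the 80 mm body, at its lower edges; z up. 0.07 to 0.12 kg. Two or three brackets are present; an absent one is None.
- bracket1_tongue (a point): Free end of the tongue of bracket1, 62 mm from its origin along its -x, 26.5 mm up.
- bracket2_tongue (a point): Free end of the tongue of bracket2, 62 mm from its origin along its -x, 26.5 mm up.
- bracket3_tongue (a point): Free end of the tongue of bracket3, 62 mm from its origin along its -x, 26.5 mm up.
- spray_can: Bystander: upright spray can, 64 mm across, 170 mm high.
- wire_brush: Bystander: hand brush lying on the table.
- mug: Bystander: white mug, 80 mm across, 90 mm high.
Mind the look-alikes: they are no part of the job. Leave any blue look-alike of the bracket1 alone. Leave any turquoise look-alike of the cap_a alone.

How it is judged:
By the outcome, as a careful person would: the job done as asked, in the order asked, and still so for the second after the job is handed in, with the robot touching nothing.
Of bracket1, bracket2, bracket3 only 2 to 3 are there at a start; the rules pass over those that are not, and their reading is None.
At some moment in a run one of bracket1, bracket2, bracket3 may be knocked a few centimetres aside while the robot is not near it.
It also fails if it takes over 210 s, if anything falls off the work surface, if the arm or the gripper's body presses on something with over 40 N, if the wrist force passes 120 N, or if a joint passes its speed limit or range.

ROBOT

A 6-joint arm with a two-finger parallel gripper is mounted at the origin on the work surface. World frame = base frame: x ahead of the robot, y to its left, z up, the work surface at z = 0. Lengths are in mm, angles in rad, forces in N, time in s.
With the tool pointing down it reaches from about 325 to 1000 mm from the base axis. Payload 5.1 kg.
Tool frame: the origin (TCP) lies midway between the tips of the shut fingers; the grasp point (between the pads) lies 19 mm behind it (bot.grasp_offset is the distance from the TCP to the grasp point, in mm); z points along the fingers, y is the line along which they close (so a half turn about z gives the same grasp; the last joint's range is limited). The gripper opens to 85 mm and grips with 20 to 120 N. Pads are 22 mm wide; open, the fingers measure 114 mm over their backs; the gripper's body (76 mm by 85 mm) begins 54 mm behind the grasp point. The pads swing forward as they close: fully open they stand 13 mm farther back than shut.
Start: joints at [-1.357, 0.124, 1.65, -0, 1.367, -0.083], TCP at [190.067, -621.578, 231.322] pointing down, gripper open.
Joint ranges: [-2.61, 2.61], [-1.02, 2.33], [0.03, 2.71], [-1.35, 4.49], [0.32, 2.68], [-2.91, 2.91]. Speed limits (rad/s): [2.57, 2.57, 3.14, 3.14, 3.14, 3.14].

INTERFACE

Orientations are given as a unit quaternion [x, y, z, w].
In Python, from plant import bot, viewer gives the robot as it stands. The module is installed in compiled form; this text tells all that it offers.
- The arm moves only by the tool jog_arm, never from a script. Its argument "targets" is a list of rows, each an object with "offset": the shift along the tool's x, y, z in mm, a list of three; "dr": the turn, a rotation vector about the tool's x, y, z in units of 8 degrees (1.0 is 8 degrees), a list of three; "hand": the opening in per cent of the stroke, from 0 (shut) to 100 (fully open). A call has 1 to 20 rows; each row shifts and turns the commanded pose from where the row before left it, along the tool's axes as they then stand; what a row does not reach is not made up. A row lasts 1/8 s, in which the tool goes at most 62.5 mm and 10.7 degrees, less where a joint would pass 70% of its speed; a pose out of reach is approached as far as the arm can. A call is refused whole if a number of a shift passes 62.5 or a number of a turn 1, either way. A call with a gripper value outside its range is refused whole. The fingers move at their own pace and stop on an object; "squeeze" is the grip in N (left out, the last holds). Time passes only in rows, so rows that do not move let the fingers close. It gives the time, the measured TCP pose, the force, the opening and the grip force at its end, in the units of the state.
- bot.observe(): the state, without advancing time (a new reading comes with each control period).
- viewer.camera(name): name is "scene" or "top"; returns a dict with "img" (420x560x3 uint8, red, green, blue), "z_map" (420x560 float32, mm along the optical axis (not along the pixel's ray), 0 where there is no reading), "mtx" (3x3 intrinsics, pixels), "world_to_cam" (4x4, takes a point from world to camera coordinates). Camera axes: x right, y up, looking along -z (the intrinsics and any distortion apply to the point x, -y, -z); pixel columns grow to the right and rows downward; lengths in mm; the calibration is good to about 2 mm. A picture is of the moment at which its call begins.
- bot.sign_off(): hands the job in; it is judged then, once.
The state is a dict: "clock": time; "joint_pos": joint angles; "qvel": joint speeds; "effort": joint torques, N m; "tool_pos": TCP position; "tcp_rot": TCP orientation; "force": force on the tool from outside, world axes, zero at the start; "wrist_torque": the same for the moment, N m; "gripper_width": finger opening in mm; "grip_force": force on a finger pad.
Only numpy, scipy, OpenCV 4.12 (cv2) and the standard library are available. Lean on these libraries where they do the work, as an engineer would, in place of code of your own. Each camera call takes 0.05 s, during which the arm holds its last target. There are 200 camera calls.

## Working session

There is one attempt and no reset: what is moved stays moved. The work goes in short steps, Python scripts to look and compute and a tool call to move; the robot and the scene stay as the last step left them, time stands still between calls to the robot, and variables do not carry over. Pictures are saved under pics/ and viewed, at most 14 in all, crops included, and the job is handed in when it is done.

Besides the shell and the picture viewer there is one more tool, called after "Emit:" as name(argument=value, ...) on one line, values as JSON. jog_arm: Moves the arm, as the interface text tells. Its arguments: {"type":"object","properties":{"targets":{"type":"array","items":{"type":"object","properties":{"offset":{"type":"array","items":{"type":"number"}},"dr":{"type":"array","items":{"type":"number"}},"hand":{"type":"number"}}}},"squeeze":{"type":"number"}},"required":["targets"]}

```bash
mkdir -p pics; cat > h.py <<'E'
import numpy as np, cv2
from plant import bot, viewer
from scipy.spatial.transform import Rotation as R
def cam(n): return viewer.camera(n)
def pts(c):
    z=c["z_map"].astype(float); K=c["mtx"]; h,w=z.shape
    u,v=np.meshgrid(np.arange(w),np.arange(h))
    p=np.stack([(u-K[0,2])/K[0,0]*z,-(v-K[1,2])/K[1,1]*z,-z,np.ones_like(z)],-1)
    P=p@np.linalg.inv(c["world_to_cam"]).T
    P=P[...,:3]; P[z==0]=np.nan
    return P
def save(img,n): cv2.imwrite("pics/"+n,img[...,::-1])
E
python3 - <<'E'
from h import *
for n in("scene","top"):
    c=cam(n); save(c["img"],n+"0.png"); np.savez(n+"0.npz",**c); print(n,c["mtx"].tolist(),np.linalg.inv(c["world_to_cam"]).round(2).tolist(),(c["z_map"]==0).mean())
print(bot.observe())
E
```

```text
scene [[391.8579419866347, 0.0, 281.5782916372549], [0.0, 391.8579419866347, 215.42438344460058], [0.0, 0.0, 1.0]] [[0.08, -0.64, 0.77, 1325.97], [1.0, 0.03, -0.07, -108.65], [0.02, 0.77, 0.64, 724.09], [0.0, 0.0, 0.0, 1.0]] 0.004043367346938775
top [[413.7105787125299, 0.0, 273.93540420677016], [0.0, 413.7105787125299, 206.72513954684285], [0.0, 0.0, 1.0]] [[-0.02, 1.0, -0.07, 450.91], [-1.0, -0.02, 0.0, -39.58], [0.0, 0.07, 1.0, 1341.0], [0.0, 0.0, 0.0, 1.0]] 0.004026360544217687
{'clock': 0.1, 'joint_pos': array([-1.35658132e+00,  1.24437231e-01,  1.65149675e+00, -9.33786854e-06,
        1.36751977e+00, -8.26203729e-02]), 'qvel': array([-2.21339867e-04, -1.92018730e-03, -2.51470625e-03,  1.26127307e-03,
       -9.38864169e-06,  1.31882500e-03]), 'effort': array([ 1.08375367e-03, -4.24932003e+01, -3.66652608e+01, -7.59067962e-05,
        3.95179843e-03,  5.37574252e-06]), 'tool_pos': array([ 189.96420117, -621.05813832,  230.20172039]), 'tcp_rot': array([ 9.89005729e-01,  1.47874278e-01, -6.57453932e-05, -9.28233330e-04]), 'force': array([-0.04334106, -0.05178665, -0.46222344]), 'wrist_torque': array([-0.04329514, -0.01990761, -0.00577599]), 'grip_force': 0.0, 'gripper_width': 85.53504962393392}
```

View pics/scene0.png

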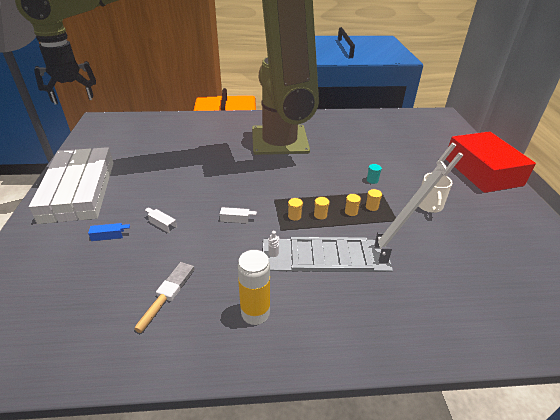

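View pics/top0.png

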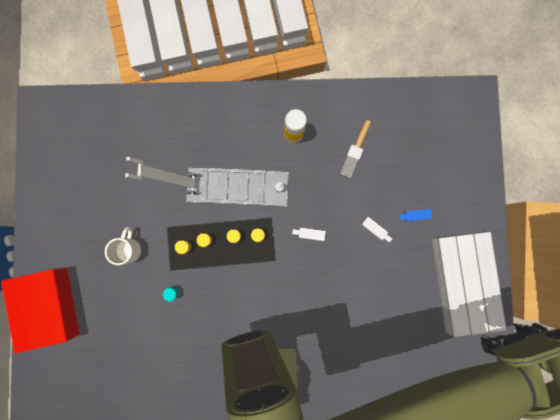

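Scene view: two white brackets at (160,218) and (237,214); blue look-alike at (108,231). The four yellow caps stand on the mat at (295,209) to (374,200), with the turquoise look-alike at (374,173). The stud is at (273,241) and the bar is open to the right. Top view: brackets at (312,235) and (377,229), blue at (417,215). I pick the two white ones.

```bash
cat >> h.py <<'E'
def ray(c,u,v,z):
    M=np.linalg.inv(c["world_to_cam"]);K=c["mtx"]
    d=M[:3,:3]@np.array([(u-K[0,2])/K[0,0],-(v-K[1,2])/K[1,1],-1]);o=M[:3,3]
    return o+d*(z-o[2])/d[2]
def brackets(c,zmin=15,zmax=40,roi=None):
    P=pts(c);hsv=cv2.cvtColor(c["img"],cv2.COLOR_RGB2HSV)
    m=((hsv[...,1]<60)&(hsv[...,2]>150)&(P[...,2]>zmin)&(P[...,2]<zmax)&(P[...,0]<720)).astype(np.uint8)
    n,l,s,_=cv2.connectedComponentsWithStats(m); out=[]
    for i in range(1,n):
        if 60<s[i,4]<700:
            v,u=np.where(l==i); 
            q=np.array([ray(c,a,b,28)[:2] for a,b in zip(u,v)],np.float32)
            r=cv2.minAreaRect(q); box=cv2.boxPoints(r)
            ctr=np.array(r[0]); e=box[1]-box[0]; f=box[2]-box[1]
            a=e if np.linalg.norm(e)>np.linalg.norm(f) else f; L=np.linalg.norm(a);a/=L
            t=(q-ctr)@a; nrm=np.array([-a[1],a[0]]); w=(q-ctr)@nrm
            # tongue end is narrower
            wp=np.ptp(w[t>L/2-14]); wn=np.ptp(w[t<-L/2+14])
            tdir=a if wp<wn else -a
            yaw=np.arctan2(-tdir[1],-tdir[0])
            body=ctr-tdir*11
            out.append((s[i,4],u.mean().round(),v.mean().round(),body.round(1),round(float(yaw),3),[round(float(k)) for k in r[1]],(round(float(wp)),round(float(wn))),round(float(np.nanmedian(P[l==i][:,2])),1)))
    return out
E
python3 - <<'E'
from h import *
for n in("top","scene"):
    c=dict(np.load(n+"0.npz")); P=pts(c)
    for b in brackets(c): print(n,b)
    hsv=cv2.cvtColor(c["img"],cv2.COLOR_RGB2HSV)
    m=((hsv[...,0]>18)&(hsv[...,0]<35)&(hsv[...,1]>120)&(P[...,2]>45)&(P[...,2]<65)).astype(np.uint8)
    k,l,s,ce=cv2.connectedComponentsWithStats(m)
    for i in range(1,k):
        if s[i,4]>30:
            (u,v),r=cv2.minEnclosingCircle(np.argwhere(l==i)[:,::-1].astype(np.float32)); print(n,"cap",s[i,4],ray(c,*ce[i],56).round(1),ray(c,u,v,56).round(1),r,np.nanmean(P[l==i],0).round(1))
    # carrier rails z 14
    q=(abs(P[...,2]-14)<5)&(P[...,0]>480)&(P[...,0]<720)&(P[...,1]>-220)&(P[...,1]<250)
    r=cv2.minAreaRect(P[q][:,:2].astype(np.float32)); print(n,"carrier",r, np.percentile(P[q],[1,99],axis=0).round())
    q=(P[...,2]>25)&(P[...,2]<100)&(P[...,0]>480)&(P[...,0]<680)&(P[...,1]>-150)&(P[...,1]<-20)
    print("stud",q.sum(),np.nanmean(P[q],0),np.nanmax(P[q],0))
    print("med table",np.nanmedian(P[300:320,300:310,2]))
c=dict(np.load("top0.npz"));im=np.concatenate([cv2.resize(c["img"][150:270,160:300],(560,480),interpolation=cv2.INTER_CUBIC)],0)
save(im,"crop1.png")
im2=cv2.resize(c["img"][195:255,280:440],(800,300),interpolation=cv2.INTER_CUBIC);save(im2,"crop2.png")
E
```

```text
top (np.int32(234), np.float64(350.0), np.float64(163.0), array([ 675.8, -287.3]), 2.686, [38, 90], (27, 33), 18.2)
top (np.int32(284), np.float64(376.0), np.float64(229.0), array([ 473.7, -360. ]), 0.879, [102, 31], (31, 13), 27.3)
top (np.int32(268), np.float64(310.0), np.float64(233.0), array([ 460.4, -160.3]), -1.727, [102, 30], (13, 27), 28.1)
top cap 136 [460.2  86.8  56. ] [460.2  86.8  56. ] 6.670932292938232 [460.2  86.8  55.9]
top cap 136 [462.  11.  56.] [461.8  11.2  56. ] 6.65165376663208 [462.   11.   55.5]
top cap 136 [450.  178.8  56. ] [449.9 179.5  56. ] 6.603891849517822 [450.  178.9  55.8]
top cap 137 [430.1 246.3  56. ] [430.1 246.5  56. ] 6.726912021636963 [430.1 246.4  55.7]
top carrier ((583.7047729492188, 40.49143981933594), (206.35479736328125, 422.6986083984375), 1.6818921566009521) [[492. -82.   9.]
 [680. 217.  19.]]
stud 65 [609.06552663 -59.28398462  60.51239223] [624.05618619 -48.46693721  86.32192601]
med table 0.3211119514838856
scene (np.int32(170), np.float64(100.0), np.float64(191.0), array([ 336.1, -560.5]), 0.096, [246, 14], (4, 2), 27.7)
scene 
[... 504 characters left out ...]
.2 244.8  56. ] 6.800835609436035 [428.1 245.9  55.2]
scene cap 85 [449.2 177.4  56. ] [451.  176.7  56. ] 6.324655532836914 [447.9 177.8  55.1]
scene cap 90 [459.   85.3  56. ] [462.7  84.1  56. ] 6.670932292938232 [458.5  85.5  55.6]
scene cap 91 [461.    9.8  56. ] [459.   10.7  56. ] 6.595990180969238 [460.1   9.9  55.4]
scene cap 172 [ 815.2 -112.4   56. ] [ 797.9 -111.9   56. ] 14.714038848876953 [ 814.4 -112.4   55. ]
scene carrier ((619.6956787109375, 83.9393539428711), (290.5450134277344, 180.3428955078125), 63.050697326660156) [[561. -64.   9.]
 [679. 214.  17.]]
stud 175 [615.12150093 -61.40703062  51.26313552] [624.3490766  -48.13290051  83.17201611]
med table -0.5744950624782632
```

View pics/crop1.png

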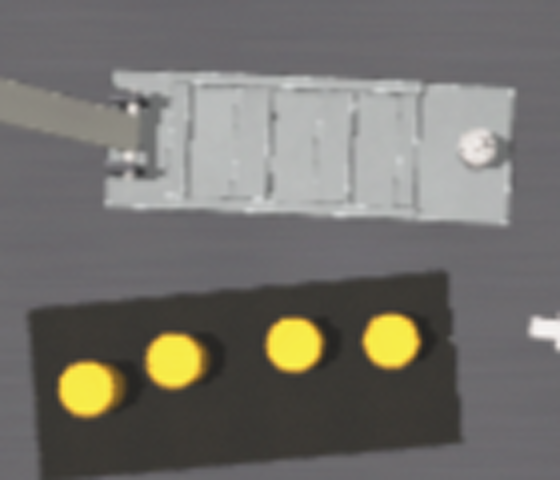

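View pics/crop2.png

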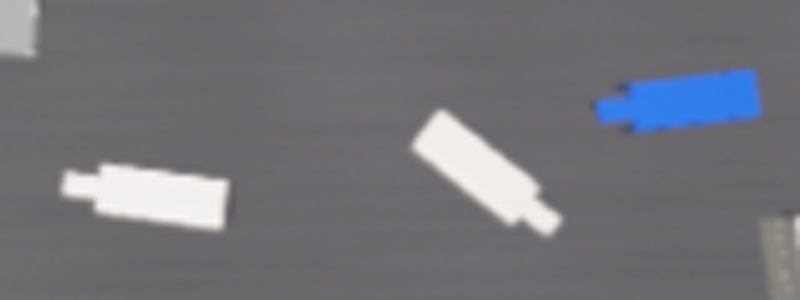

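Crop 1 shows the carrier, with corners at full-image (188,167.5), (288.7,172), (287,206) and (186,201.7), and the stud at (279,187). It also shows the four caps on the mat. Crop 2 shows the two white brackets lying open side down with tongues visible, and the blue look-alike apart from them.

Candidates for a bracket (top view): white (312,235), white (377,229), blue (417,215), plus the metal plate of the brush at (350,163). I choose the two white ones.

```bash
cat >> h.py <<'E'
def pose():
    s=bot.observe(); M=R.from_quat(s["tcp_rot"]).as_matrix(); return s,s["tool_pos"],M
def to(x,y,z,psi=None,tag=""):
    s,p,M=pose(); cur=np.arctan2(M[1,0],M[0,0]); psi=cur if psi is None else psi
    T=np.array([[np.cos(psi),np.sin(psi),0],[np.sin(psi),-np.cos(psi),0],[0,0,-1]])
    d=np.array([x,y,z])-p
    rv=R.from_matrix(M.T@T).as_rotvec()/np.radians(8)
    print(tag,"now",p.round(1),"psi",round(cur,3),"| off cur axes",(M.T@d).round(1),"| off final axes",(T.T@d).round(1),"| dr",rv.round(2),"q",s["joint_pos"].round(2)[[0,5]],"t",round(s["clock"],2))
E
python3 - <<'E'
from h import *
c=dict(np.load("top0.npz"));P=pts(c)
px=[(188.25,167.5),(288.75,172),(287,206),(186.25,201.75)]
q=np.array([ray(c,*a,10)[:2] for a in px]);print(q.round(1),np.linalg.norm(np.diff(q,axis=0,append=q[:1]),axis=1))
print([P[int(b+.5)+dy,int(a+.5)+dx,2].round(1) for (a,b),(dx,dy) in zip(px,[(3,2),(-3,2),(-3,-2),(3,-2)])])
yv=(q[0]+q[3]-q[1]-q[2]);yv/=np.linalg.norm(yv);th=np.arctan2(-yv[0],yv[1]);print("yaw",th)
cen=q.mean(0); print("origin",cen+(-20)*-yv*-1, cen-yv*-20*-1)
for n in("top","scene"):
    c=dict(np.load(n+"0.npz"));P=pts(c)
    m=(P[...,2]>70)&(P[...,2]<90)&(P[...,0]>580)&(P[...,0]<650)&(P[...,1]>-100)&(P[...,1]<-20)
    print("studtop",n,m.sum(),np.nanmedian(P[m],0).round(1))
O=np.mean([[473.7,-360],[472.6,-362.4]],0)
to(473,-361,120,0.877,"B")
to(460,-161,120,-1.73+np.pi,"A")
E
```

```text
[[684.3 231.3]
 [661.8 -94.7]
 [551.2 -86.1]
 [572.8 238.7]] [326.73940964 110.86348416 325.49577846 111.75541207]
[np.float64(2.6), np.float64(7.9), np.float64(2.2), np.float64(7.8)]
yaw -0.0675994695229246
origin [616.17670144  52.34980902] [616.17670144  52.34980902]
studtop top 10 [610.6 -59.2  83.6]
studtop scene 19 [611.3 -61.5  78.2]
B now [ 190.  -621.1  230.2] psi 0.297 | off cur axes [ 346.7 -165.7  110.6] | off final axes [380.9  51.3 110.2] | dr [-0.01 -0.   -4.16] q [-1.36 -0.08] t 0.1
A now [ 190.  -621.1  230.2] psi 0.297 | off cur axes [ 392.8 -360.7  110.9] | off final axes [497.  193.7 110.2] | dr [-0.01 -0.01 -7.98] q [-1.36 -0.08] t 0.1
```

```bash
python3 - <<'E'
from h import *
def proj(c,p):
    q=c["world_to_cam"]@np.append(p,1);K=c["mtx"];return K[0,0]*q[0]/-q[2]+K[0,2],K[1,1]*-q[1]/-q[2]+K[1,2]
th=-.0676;X=np.array([np.cos(th),np.sin(th),0]);Y=np.array([-np.sin(th),np.cos(th),0]);O=np.array([618.9,92.2,0])
for n in("top","scene"):
    c=dict(np.load(n+"0.npz"));g=cv2.cvtColor(c["img"],cv2.COLOR_RGB2GRAY).astype(np.float32);P=pts(c)
    ys=np.arange(-200,160,1.);prof=[];zp=[]
    for y in ys:
        uv=np.array([proj(c,O+X*x+Y*y+[0,0,14]) for x in np.arange(-35,36,5)],np.float32)
        prof.append(cv2.remap(g,uv[:,0],uv[:,1],cv2.INTER_LINEAR).mean());zp.append(np.nanmedian(P[uv[:,1].round().astype(int),uv[:,0].round().astype(int),2]))
    prof=np.array(prof); d=np.gradient(prof)
    print(n,"y:",[(int(ys[i]),round(float(prof[i]))) for i in range(0,len(ys),4)])
    print("z",[int(round(float(z))) for z in zp[::4]])
    xs=np.arange(-75,75,1.)
    pr=[np.mean([g[int(round(v)),int(round(u))] for u,v in [proj(c,O+X*x+Y*y+[0,0,14]) for y in range(-80,81,4)]]) for x in xs]
    print("x:",[(int(xs[i]),round(float(pr[i]))) for i in range(0,len(xs),3)])
    m=(P[...,2]>50)&(P[...,2]<92)&(P[...,0]>580)&(P[...,0]<650)&(P[...,1]>-100)&(P[...,1]<-20)
    v,u=np.where(m);print("stud px",u.min(),u.max(),v.min(),v.max(),[(a,b,*P[b,a].round(0)) for a,b in zip(u,v)][:60:3])
    u0,v0=proj(c,O-148*Y+[0,0,70]);u0=int(u0);v0=int(v0)
    im=c["img"][v0-35:v0+35,u0-50:u0+50]; save(cv2.resize(im,(400,280),interpolation=cv2.INTER_CUBIC),"st_%s.png"%n); print(u0-50,v0-35)
a,b=[cv2.imread("pics/st_%s.png"%n) for n in("top","scene")];cv2.imwrite("pics/st.png",np.hstack([a,b]))
E
```

```text
top y: [(-200, 106), (-196, 106), (-192, 106), (-188, 106), (-184, 108), (-180, 138), (-176, 162), (-172, 159), (-168, 165), (-164, 178), (-160, 186), (-156, 193), (-152, 195), (-148, 194), (-144, 191), (-140, 186), (-136, 184), (-132, 184), (-128, 184), (-124, 184), (-120, 184), (-116, 184), (-112, 183), (-108, 169), (-104, 164), (-100, 180), (-96, 181), (-92, 181), (-88, 179), (-84, 183), (-80, 184), (-76, 184), (-72, 183), (-68, 183), (-64, 183), (-60, 182), (-56, 166), (-52, 159), (-48, 183), (-44, 185), (-40, 184), (-36, 184), (-32, 184), (-28, 184), (-24, 182), (-20, 183), (-16, 185), (-12, 185), (-8, 185), (-4, 185), (0, 186), (4, 185), (8, 178), (12, 155), (16, 168), (20, 184), (24, 184), (28, 184), (32, 184), (36, 183), (40, 183), (44, 182), (48, 186), (52, 187), (56, 187), (60, 187), (64, 187), (68, 187), (72, 186), (76, 166), (80, 153), (84, 178), (88, 180), (92, 181), (96, 176), (100, 167), (104, 144), (108, 119), (112, 117), (116, 118), (120, 125), (124, 151), (128, 156), (132, 135), (136, 132), (140, 135), (144, 127), (148, 120), (152, 120), (156, 119)]
z [0, 0, 0, -1, 
[... 5718 characters left out ...]
78), np.int64(237), np.float64(607.0), np.float64(-49.0), np.float64(60.0)), (np.int64(270), np.int64(238), np.float64(612.0), np.float64(-69.0), np.float64(62.0)), (np.int64(273), np.int64(238), np.float64(613.0), np.float64(-62.0), np.float64(63.0)), (np.int64(276), np.int64(238), np.float64(613.0), np.float64(-54.0), np.float64(62.0)), (np.int64(268), np.int64(239), np.float64(608.0), np.float64(-74.0), np.float64(55.0)), (np.int64(271), np.int64(239), np.float64(615.0), np.float64(-67.0), np.float64(61.0)), (np.int64(274), np.int64(239), np.float64(617.0), np.float64(-59.0), np.float64(63.0)), (np.int64(277), np.int64(239), np.float64(614.0), np.float64(-52.0), np.float64(60.0))]
225 199
```

View pics/st.png

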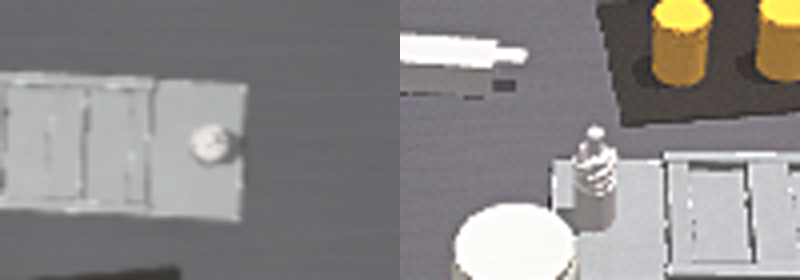

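Emit:
jog_arm(targets=[{"offset": [49.5, -23.7, 5], "dr": [0, 0, 0], "hand": 70}, {"offset": [49.5, -23.7, 10], "dr": [0, 0, 0], "hand": 70}, {"offset": [49.5, -23.7, 10], "dr": [0, 0, 0], "hand": 70}, {"offset": [49.5, -23.7, 10], "dr": [0, 0, 0], "hand": 70}, {"offset": [49.5, -23.7, 10], "dr": [0, 0, 0], "hand": 70}, {"offset": [49.5, -23.7, 10], "dr": [0, 0, 0], "hand": 70}, {"offset": [49.5, -23.7, 10], "dr": [0, 0, 0], "hand": 70}, {"offset": [0, 0, 15], "dr": [0, 0, -1], "hand": 70}, {"offset": [0, 0, 15], "dr": [0, 0, -1], "hand": 70}, {"offset": [0, 0, 15], "dr": [0, 0, -1], "hand": 70}, {"offset": [0, 0, 15], "dr": [0, 0, -1], "hand": 70}, {"offset": [0, 0, 15], "dr": [0, 0, -0.16], "hand": 70}, {"offset": [0, 0, 15], "dr": [0, 0, 0], "hand": 70}, {"offset": [0, 0, 0], "dr": [0, 0, 0], "hand": 70}, {"offset": [0, 0, 0], "dr": [0, 0, 0], "hand": 70}], squeeze=40)

```text
clock: 1.98
tool_pos: [473.1, -361.8, 76.7]
tcp_rot: [0.905, 0.425, 0.0, 0.0]
force: [0.3, -0.4, 0.0]
gripper_width: 60.2
grip_force: 0.0
```

```bash
python3 - <<'E'
from h import *
to(473.2,-361.2,11,.877)
c=cam("scene")
for b in brackets(c): print(b)
E
```

```text
now [ 473.1 -361.8   76.7] psi 0.877 | off cur axes [ 0.5 -0.4 65.7] | off final axes [ 0.5 -0.4 65.7] | dr [0. 0. 0.] q [-0.74 -0.05] t 1.98
(np.int32(231), np.float64(102.0), np.float64(184.0), array([ 295.2, -569.8]), 0.096, [329, 24], (4, 3), 28.1)
(np.int32(119), np.float64(429.0), np.float64(204.0), array([449.4, 401.6]), -2.366, [52, 47], (26, 36), 27.8)
(np.int32(228), np.float64(236.0), np.float64(212.0), array([ 459.2, -161.9]), -1.736, [101, 31], (15, 31), 27.4)
(np.int32(228), np.float64(160.0), np.float64(216.0), array([ 473.5, -361.4]), 0.876, [100, 31], (30, 13), 27.3)
(np.int32(406), np.float64(176.0), np.float64(276.0), array([ 685.5, -286.3]), 2.681, [41, 89], (28, 36), 17.3)
```

Emit:
jog_arm(targets=[{"offset": [0, 0, 25], "dr": [0, 0, 0], "hand": 70}, {"offset": [0, 0, 25], "dr": [0, 0, 0], "hand": 70}, {"offset": [0, 0, 13], "dr": [0, 0, 0], "hand": 70}, {"offset": [0, 0, 3], "dr": [0, 0, 0], "hand": 70}, {"offset": [0, 0, 0], "dr": [0, 0, 0], "hand": 0}, {"offset": [0, 0, 0], "dr": [0, 0, 0], "hand": 0}, {"offset": [0, 0, 0], "dr": [0, 0, 0], "hand": 0}, {"offset": [0, 0, 0], "dr": [0, 0, 0], "hand": 0}, {"offset": [0, 0, 0], "dr": [0, 0, 0], "hand": 0}, {"offset": [0, 0, 0], "dr": [0, 0, 0], "hand": 0}], squeeze=40)

```text
clock: 3.28
tool_pos: [473.8, -362.4, 11.7]
tcp_rot: [0.905, 0.425, 0.0, 0.001]
force: [0.9, -0.3, 5.0]
gripper_width: 29.1
grip_force: 41.0
```

Emit:
jog_arm(targets=[{"offset": [0, 0, -10], "dr": [0, 0, 0], "hand": 0}, {"offset": [0, 0, -30], "dr": [0, 0, 0], "hand": 0}, {"offset": [0, 0, -40], "dr": [0, 0, 0], "hand": 0}, {"offset": [0, 0, -30], "dr": [0, 0, 0], "hand": 0}], squeeze=40)

```text
clock: 3.78
tool_pos: [472.8, -361.4, 121.7]
tcp_rot: [0.905, 0.425, 0.0, 0.0]
force: [0.5, -0.4, -0.7]
gripper_width: 29.2
grip_force: 40.2
```

```bash
python3 - <<'E'
from h import *
to(615.0,21.7,100,-.0676)
to(615.0,21.7,17,-.0676)
c=cam("scene");save(c["img"],"s2.png")
P=pts(c);s=bot.observe();p=s["tool_pos"]
m=(abs(P[...,0]-p[0])<80)&(abs(P[...,1]-p[1])<80)&(P[...,2]>60)&(P[...,2]<p[2]+25);hsv=cv2.cvtColor(c["img"],cv2.COLOR_RGB2HSV);m&=(hsv[...,1]<60)&(hsv[...,2]>120)
print(m.sum(),np.nanpercentile(P[m][:,2],[2,50,98]),p)
E
```

```text
now [ 472.8 -361.4  121.7] psi 0.878 | off cur axes [ 385.6 -135.4   21.7] | off final axes [ 116.  -391.9   21.7] | dr [ 0.   -0.    6.77] q [-0.74 -0.05] t 3.77
 now [ 472.8 -361.4  121.7] psi 0.878 | off cur axes [ 385.6 -135.4  104.7] | off final axes [ 116.  -391.9  104.7] | dr [ 0.   -0.    6.77] q [-0.74 -0.05] t 3.77
289 [111.34231402 135.84779667 146.19194923] [ 474.7431259  -363.16934056  126.45500909]
```

Emit:
jog_arm(targets=[{"offset": [48, -16.8, 0], "dr": [0, 0, 0], "hand": 0}, {"offset": [48, -16.8, 0], "dr": [0, 0, 0], "hand": 0}, {"offset": [48, -16.8, 0], "dr": [0, 0, 0], "hand": 0}, {"offset": [48, -16.8, 0], "dr": [0, 0, 0], "hand": 0}, {"offset": [48, -16.8, 0], "dr": [0, 0, 0], "hand": 0}, {"offset": [48, -16.8, 0], "dr": [0, 0, 0], "hand": 0}, {"offset": [48, -16.8, 0], "dr": [0, 0, 0], "hand": 0}, {"offset": [48, -16.8, 0], "dr": [0, 0, 0], "hand": 0}, {"offset": [0, 0, 0], "dr": [0, 0, 1], "hand": 0}, {"offset": [0, 0, 0], "dr": [0, 0, 1], "hand": 0}, {"offset": [0, 0, 0], "dr": [0, 0, 1], "hand": 0}, {"offset": [0, 0, 0], "dr": [0, 0, 1], "hand": 0}, {"offset": [0, 0, 0], "dr": [0, 0, 1], "hand": 0}, {"offset": [0, 0, 0], "dr": [0, 0, 1], "hand": 0}, {"offset": [0, 0, 10], "dr": [0, 0, 0.77], "hand": 0}, {"offset": [0, 0, 20], "dr": [0, 0, 0], "hand": 0}, {"offset": [0, 0, 0], "dr": [0, 0, 0], "hand": 0}, {"offset": [0, 0, 0], "dr": [0, 0, 0], "hand": 0}])

```text
clock: 6.08
tool_pos: [614.5, 19.7, 89.7]
tcp_rot: [0.999, -0.033, -0.001, -0.0]
force: [0.3, 0.2, -0.0]
gripper_width: 29.0
grip_force: 40.2
```

```bash
python3 - <<'E'
from h import *
to(615.0,21.7,18,-.0676)
c=cam("scene");save(cv2.resize(c["img"][170:290,220:400],(720,480)),"s3.png")
for b in brackets(c,zmin=50,zmax=130): print(b)
E
```

```text
now [614.5  19.7  89.7] psi -0.067 | off cur axes [ 0.4 -2.1 71.7] | off final axes [ 0.3 -2.1 71.7] | dr [0.   0.01 0.01] q [-0.06  1.58] t 6.08
(np.int32(367), np.float64(441.0), np.float64(189.0), array([377. , 477.8]), 2.418, [49, 170], (10, 26), 72.1)
(np.int32(278), np.float64(307.0), np.float64(224.0), array([523.2,  37.2]), -0.139, [32, 116], (32, 12), 105.4)
(np.int32(208), np.float64(391.0), np.float64(229.0), array([564.3, 256.5]), -0.702, [19, 144], (12, 9), 91.5)
```

View pics/s3.png

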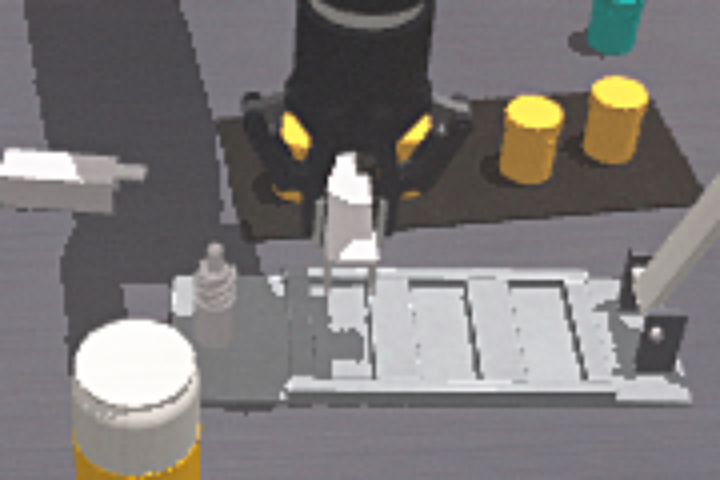

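The bracket hangs level in the fingers above lane 3, tongue toward the robot. The stud is at crop (215,290) and the lane edges are clear. Lowering.

Emit:
jog_arm(targets=[{"offset": [0.4, -2.1, 20], "dr": [0, 0, 0], "hand": 0}, {"offset": [0, 0, 25], "dr": [0, 0, 0], "hand": 0}, {"offset": [0, 0, 15], "dr": [0, 0, 0], "hand": 0}, {"offset": [0, 0, 6], "dr": [0, 0, 0], "hand": 0}, {"offset": [0, 0, 3], "dr": [0, 0, 0], "hand": 0}, {"offset": [0, 0, 2], "dr": [0, 0, 0], "hand": 0}, {"offset": [0, 0, 1], "dr": [0, 0, 0], "hand": 0}, {"offset": [0, 0, 0], "dr": [0, 0, 0], "hand": 0}])

```text
clock: 7.12
tool_pos: [615.7, 21.7, 18.8]
tcp_rot: [0.999, -0.034, 0.0, 0.0]
force: [-0.4, 0.0, -2.6]
gripper_width: 29.4
grip_force: 40.2
```

Emit:
jog_arm(targets=[{"offset": [0, 0, 1], "dr": [0, 0, 0], "hand": 0}, {"offset": [0, 0, 0.5], "dr": [0, 0, 0], "hand": 0}, {"offset": [0, 0, 0], "dr": [0, 0, 0], "hand": 0}, {"offset": [0, 0, 0], "dr": [0, 0, 0], "hand": 55}, {"offset": [0, 0, 0], "dr": [0, 0, 0], "hand": 55}, {"offset": [0, 0, 0], "dr": [0, 0, 0], "hand": 55}, {"offset": [0, 0, -5], "dr": [0, 0, 0], "hand": 55}, {"offset": [0, 0, -25], "dr": [0, 0, 0], "hand": 55}, {"offset": [0, 0, -60], "dr": [0, 0, 0], "hand": 70}, {"offset": [0, 0, -40], "dr": [0, 0, 0], "hand": 70}])

```text
clock: 8.38
tool_pos: [616.4, 21.7, 150.1]
tcp_rot: [0.999, -0.034, 0.002, 0.0]
force: [0.4, -0.3, 0.6]
gripper_width: 59.7
grip_force: 0.0
```

```bash
python3 - <<'E'
from h import *
to(459.8,-161.1,80,-1.731+np.pi)
c=cam("scene");save(c["img"],"s4.png")
for b in brackets(c): print(b)
E
```

```text
now [616.4  21.7 150.1] psi -0.068 | off cur axes [-144.1  193.    69.6] | off final axes [-205.4 -125.4   70.1] | dr [  0.02  -0.02 -10.59] q [-0.05  1.59] t 8.38
(np.int32(223), np.float64(102.0), np.float64(185.0), array([ 295.2, -569.4]), 0.093, [329, 24], (4, 3), 27.8)
(np.int32(122), np.float64(430.0), np.float64(204.0), array([448. , 402.8]), -2.392, [52, 49], (26, 36), 27.8)
(np.int32(219), np.float64(236.0), np.float64(211.0), array([ 459. , -162.7]), -1.735, [100, 31], (14, 31), 27.6)
(np.int32(304), np.float64(306.0), np.float64(245.0), array([610.1,  22.2]), -0.066, [31, 101], (30, 14), 33.2)
(np.int32(419), np.float64(177.0), np.float64(276.0), array([ 685.9, -286.3]), 2.681, [41, 90], (28, 37), 17.2)
```

Emit:
jog_arm(targets=[{"offset": [-28.8, 38.6, 0], "dr": [0, 0, 0], "hand": 70}, {"offset": [-28.8, 38.6, 0], "dr": [0, 0, 0], "hand": 70}, {"offset": [-28.8, 38.6, 0], "dr": [0, 0, 0], "hand": 70}, {"offset": [-28.8, 38.6, 0], "dr": [0, 0, 0], "hand": 70}, {"offset": [-28.8, 38.6, 0], "dr": [0, 0, 0], "hand": 70}, {"offset": [0, 0, 0], "dr": [0, 0, -1], "hand": 70}, {"offset": [0, 0, 8], "dr": [0, 0, -1], "hand": 70}, {"offset": [0, 0, 8], "dr": [0, 0, -1], "hand": 70}, {"offset": [0, 0, 8], "dr": [0, 0, -1], "hand": 70}, {"offset": [0, 0, 8], "dr": [0, 0, -1], "hand": 70}, {"offset": [0, 0, 8], "dr": [0, 0, -1], "hand": 70}, {"offset": [0, 0, 8], "dr": [0, 0, -1], "hand": 70}, {"offset": [0, 0, 8], "dr": [0, 0, -1], "hand": 70}, {"offset": [0, 0, 8], "dr": [0, 0, -1], "hand": 70}, {"offset": [0, 0, 8], "dr": [0, 0, -1], "hand": 70}, {"offset": [0, 0, 0], "dr": [0, 0, -0.59], "hand": 70}, {"offset": [0, 0, 0], "dr": [0, 0, 0], "hand": 70}, {"offset": [0, 0, 0], "dr": [0, 0, 0], "hand": 70}])

```text
clock: 10.68
tool_pos: [458.9, -161.2, 75.1]
tcp_rot: [0.762, 0.648, 0.0, 0.0]
force: [-0.9, 0.5, -0.5]
gripper_width: 59.9
grip_force: 0.0
```

```bash
python3 - <<'E'
from h import *
to(459.5,-161.8,11,-1.733+np.pi)
E
```

```text
now [ 458.9 -161.2   75.1] psi 1.41 | off cur axes [-0.5  0.7 64.1] | off final axes [-0.5  0.7 64.1] | dr [0.   0.   0.01] q [-0.45 -0.29] t 10.68
```

Emit:
jog_arm(targets=[{"offset": [-0.5, 0.7, 25], "dr": [0, 0, 0], "hand": 70}, {"offset": [0, 0, 25], "dr": [0, 0, 0], "hand": 70}, {"offset": [0, 0, 11], "dr": [0, 0, 0], "hand": 70}, {"offset": [0, 0, 3], "dr": [0, 0, 0], "hand": 70}, {"offset": [0, 0, 0], "dr": [0, 0, 0], "hand": 0}, {"offset": [0, 0, 0], "dr": [0, 0, 0], "hand": 0}, {"offset": [0, 0, 0], "dr": [0, 0, 0], "hand": 0}, {"offset": [0, 0, 0], "dr": [0, 0, 0], "hand": 0}, {"offset": [0, 0, 0], "dr": [0, 0, 0], "hand": 0}, {"offset": [0, 0, 0], "dr": [0, 0, 0], "hand": 0}], squeeze=40)

```text
clock: 11.92
tool_pos: [460.3, -162.1, 12.0]
tcp_rot: [0.761, 0.648, 0.0, 0.001]
force: [-0.8, 0.1, 5.0]
gripper_width: 28.9
grip_force: 40.4
```

Emit:
jog_arm(targets=[{"offset": [0, 0, -10], "dr": [0, 0, 0], "hand": 0}, {"offset": [0, 0, -30], "dr": [0, 0, 0], "hand": 0}, {"offset": [0, 0, -40], "dr": [0, 0, 0], "hand": 0}, {"offset": [0, 0, -40], "dr": [0, 0, 0], "hand": 0}, {"offset": [0, 0, 0], "dr": [0, 0, 0], "hand": 0}])

```text
clock: 12.55
tool_pos: [461.5, -162.7, 134.9]
tcp_rot: [0.761, 0.648, 0.002, 0.003]
force: [0.6, 0.0, -1.6]
gripper_width: 28.9
grip_force: 39.8
```

```bash
python3 - <<'E'
from h import *
to(619.5,87.5,100,np.pi-.0676)
E
```

```text
now [ 461.5 -162.7  134.9] psi 1.411 | off cur axes [272.2 116.   35.2] | off final axes [-140.8  260.3   34.9] | dr [  0.03   0.06 -11.91] q [-0.45 -0.29] t 12.55
```

Emit:
jog_arm(targets=[{"offset": [45.4, 19.3, 0], "dr": [0, 0, 0], "hand": 0}, {"offset": [45.4, 19.3, 0], "dr": [0, 0, 0], "hand": 0}, {"offset": [45.4, 19.3, 0], "dr": [0, 0, 0], "hand": 0}, {"offset": [45.4, 19.3, 0], "dr": [0, 0, 0], "hand": 0}, {"offset": [45.4, 19.3, 0], "dr": [0, 0, 0], "hand": 0}, {"offset": [45.4, 19.3, 0], "dr": [0, 0, 0], "hand": 0}, {"offset": [0, 0, 0], "dr": [0, 0, -1], "hand": 0}, {"offset": [0, 0, 3], "dr": [0, 0, -1], "hand": 0}, {"offset": [0, 0, 3], "dr": [0, 0, -1], "hand": 0}, {"offset": [0, 0, 3], "dr": [0, 0, -1], "hand": 0}, {"offset": [0, 0, 3], "dr": [0, 0, -1], "hand": 0}, {"offset": [0, 0, 3], "dr": [0, 0, -1], "hand": 0}, {"offset": [0, 0, 3], "dr": [0, 0, -1], "hand": 0}, {"offset": [0, 0, 3], "dr": [0, 0, -1], "hand": 0}, {"offset": [0, 0, 5], "dr": [0, 0, -1], "hand": 0}, {"offset": [0, 0, 5], "dr": [0, 0, -1], "hand": 0}, {"offset": [0, 0, 5], "dr": [0, 0, -1], "hand": 0}, {"offset": [0, 0, 0], "dr": [0, 0, -0.91], "hand": 0}, {"offset": [0, 0, 0], "dr": [0, 0, 0], "hand": 0}, {"offset": [0, 0, 0], "dr": [0, 0, 0], "hand": 0}])

```text
clock: 15.05
tool_pos: [616.3, 88.7, 93.8]
tcp_rot: [0.035, 0.999, -0.0, -0.001]
force: [-1.1, 0.4, -1.4]
gripper_width: 29.0
grip_force: 39.9
```

```bash
python3 - <<'E'
from h import *
to(620,87.6,18.5,np.pi-.0676)
E
```

```text
now [616.3  88.7  93.8] psi 3.072 | off cur axes [-3.9 -0.9 75.3] | off final axes [-3.8 -0.9 75.3] | dr [-0.   -0.01 -0.01] q [ 0.06 -1.44] t 15.05
```

Emit:
jog_arm(targets=[{"offset": [-3.8, -0.9, 20], "dr": [0, 0, 0], "hand": 0}, {"offset": [0, 0, 25], "dr": [0, 0, 0], "hand": 0}, {"offset": [0, 0, 18], "dr": [0, 0, 0], "hand": 0}, {"offset": [0, 0, 7], "dr": [0, 0, 0], "hand": 0}, {"offset": [0, 0, 3], "dr": [0, 0, 0], "hand": 0}, {"offset": [0, 0, 2], "dr": [0, 0, 0], "hand": 0}, {"offset": [0, 0, 1], "dr": [0, 0, 0], "hand": 0}, {"offset": [0, 0, 0], "dr": [0, 0, 0], "hand": 0}, {"offset": [0, 0, 0], "dr": [0, 0, 0], "hand": 0}])

```text
clock: 16.18
tool_pos: [620.9, 87.7, 19.2]
tcp_rot: [0.034, 0.999, 0.0, 0.0]
force: [-0.4, -0.7, -1.7]
gripper_width: 29.1
grip_force: 39.8
```

Emit:
jog_arm(targets=[{"offset": [0, 0, 0.3], "dr": [0, 0, 0], "hand": 55}, {"offset": [0, 0, 0], "dr": [0, 0, 0], "hand": 55}, {"offset": [0, 0, 0], "dr": [0, 0, 0], "hand": 55}, {"offset": [0, 0, -5], "dr": [0, 0, 0], "hand": 55}, {"offset": [0, 0, -25], "dr": [0, 0, 0], "hand": 55}, {"offset": [0, 0, -60], "dr": [0, 0, 0], "hand": 55}, {"offset": [0, 0, -60], "dr": [0, 0, 0], "hand": 0}])

```text
clock: 17.05
tool_pos: [620.2, 87.6, 169.9]
tcp_rot: [0.034, 0.999, -0.0, -0.0]
force: [1.3, -0.0, 0.4]
gripper_width: 30.0
grip_force: 0.0
```

```bash
python3 - <<'E'
from h import *
to(620,87.6,300,None)
c=cam("scene");save(cv2.resize(c["img"][130:290,220:480],(780,480)),"s5.png")
for b in brackets(c): 
    if b[3][0]>550:print(b)
c=cam("top"); P=pts(c)
m=(P[...,2]>60)&(P[...,1]>215)&(P[...,1]<420)&(P[...,0]>560)&(P[...,0]<720);v,u=np.where(m)
for y in range(220,420,20):
    k=m&(abs(P[...,1]-y)<6)
    if k.sum(): print(y,k.sum(),np.nanmedian(P[k],0).round(0))
E
```

```text
now [620.2  87.6 169.9] psi 3.074 | off cur axes [   0.4   -0.  -130.1] | off final axes [   0.2   -0.  -130.1] | dr [-0.   -0.01  0.  ] q [ 0.05 -1.45] t 17.05
(np.int32(288), np.float64(306.0), np.float64(244.0), array([610.4,  23.4]), -0.113, [31, 102], (28, 13), 33.4)
(np.int32(302), np.float64(332.0), np.float64(245.0), array([614. ,  91.7]), -0.071, [37, 101], (34, 14), 33.4)
(np.int32(414), np.float64(177.0), np.float64(276.0), array([ 685.9, -286.3]), 2.681, [41, 90], (26, 37), 17.6)
240 68 [630. 240. 121.]
260 76 [632. 260. 170.]
280 86 [633. 280. 222.]
300 119 [635. 300. 274.]
320 51 [619. 318. 317.]
```

View pics/s5.png

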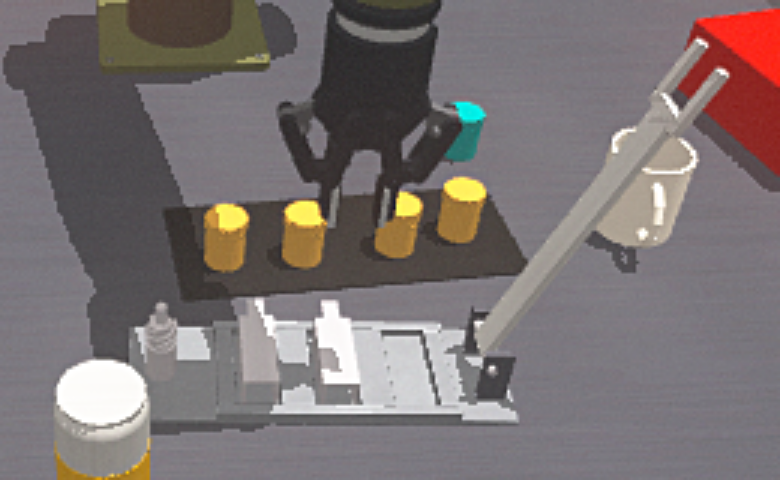

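Both brackets sit in lanes 3 and 2, tongues toward the robot (crop (258,310) and (330,315)). The bar leans open to the right, fork at (700,60). Next I go over the bar end and push it shut from behind.

Emit:
jog_arm(targets=[{"offset": [0, 0, -17], "dr": [0, 0, 1], "hand": 22}, {"offset": [0, 0, -17], "dr": [0, 0, 1], "hand": 22}, {"offset": [0, 0, -17], "dr": [0, 0, 1], "hand": 22}, {"offset": [0, 0, -17], "dr": [0, 0, 1], "hand": 22}, {"offset": [0, 0, -17], "dr": [0, 0, 1], "hand": 22}, {"offset": [0, 0, -17], "dr": [0, 0, 1], "hand": 22}, {"offset": [0, 0, -17], "dr": [0, 0, 1], "hand": 22}, {"offset": [0, 0, -17], "dr": [0, 0, 1], "hand": 22}, {"offset": [0, 0, -17], "dr": [0, 0, 1], "hand": 22}, {"offset": [0, 0, -17], "dr": [0, 0, 1], "hand": 22}, {"offset": [0, 0, -17], "dr": [0, 0, 1], "hand": 22}, {"offset": [0, 0, -10], "dr": [0, 0, 0.24], "hand": 22}, {"offset": [0, 0, 0], "dr": [0, 0, 0], "hand": 22}, {"offset": [0, 0, 0], "dr": [0, 0, 0], "hand": 22}])

```text
clock: 18.9
tool_pos: [620.5, 87.6, 364.5]
tcp_rot: [0.73, 0.684, -0.001, -0.0]
force: [0.3, -0.5, 0.3]
gripper_width: 18.8
grip_force: 0.0
```

```bash
python3 - <<'E'
from h import *
to(637,350,368,1.503)
E
```

```text
now [620.5  87.6 364.5] psi 1.506 | off cur axes [262.9  -0.6  -3.5] | off final axes [262.9  -1.3  -3.5] | dr [-0.01  0.    0.02] q [0.05 0.12] t 18.9
```

Emit:
jog_arm(targets=[{"offset": [44, 0, 0], "dr": [0, 0, 0], "hand": 22}, {"offset": [44, 0, 0], "dr": [0, 0, 0], "hand": 22}, {"offset": [44, 0, 0], "dr": [0, 0, 0], "hand": 22}, {"offset": [44, 0, 0], "dr": [0, 0, 0], "hand": 22}, {"offset": [44, 0, 0], "dr": [0, 0, 0], "hand": 22}, {"offset": [43, 0, 0], "dr": [0, 0, 0], "hand": 22}, {"offset": [0, 0, 25], "dr": [0, 0, 0], "hand": 22}, {"offset": [0, 0, 30], "dr": [0, 0, 0], "hand": 22}, {"offset": [0, 0, 20], "dr": [0, 0, 0], "hand": 22}, {"offset": [0, 0, 0], "dr": [0, 0, 0], "hand": 22}])

```text
clock: 20.15
tool_pos: [637.1, 349.5, 287.2]
tcp_rot: [0.73, 0.683, -0.002, -0.001]
force: [0.3, -0.2, -0.6]
gripper_width: 18.7
grip_force: 0.0
```

```bash
python3 - <<'E'
from h import *
to(624,135,290,1.503)
c=cam("scene");P=pts(c);save(cv2.resize(c["img"][90:270,330:530],(660,594)),"s6.png")
for z in range(80,330,40):
    k=(abs(P[...,2]-z)<8)&(P[...,1]>200)&(P[...,1]<330)&(P[...,0]>600)&(P[...,0]<680)
    if k.sum():print(z,k.sum(),np.nanmedian(P[k],0).round(0))
E
```

```text
now [637.1 349.5 287.2] psi 1.505 | off cur axes [-214.9    1.    -2.3] | off final axes [-214.9    1.4   -2.8] | dr [-0.03  0.02  0.01] q [0.43 0.49] t 20.15
80 59 [635. 223.  81.]
120 67 [635. 240. 120.]
160 64 [636. 255. 160.]
200 77 [638. 271. 200.]
240 81 [637. 287. 240.]
280 120 [636. 303. 277.]
320 44 [635. 319. 316.]
```

View pics/s6.png

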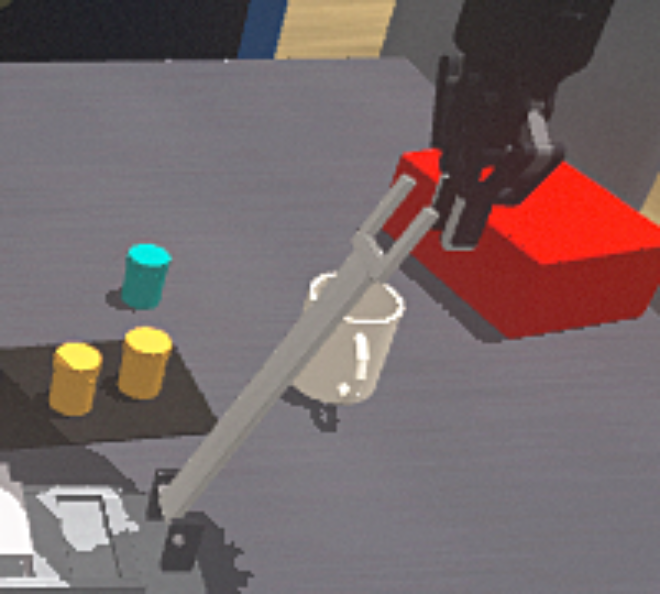

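The fingers are behind the fork tips at crop (445,220), clear of the mug. Pushing.

Emit:
jog_arm(targets=[{"offset": [-12, 0, 0], "dr": [0, 0, 0], "hand": 22}, {"offset": [-12, 0, 0], "dr": [0, 0, 0], "hand": 22}, {"offset": [-12, 0, 0], "dr": [0, 0, 0], "hand": 22}, {"offset": [-12, 0, 0], "dr": [0, 0, 0], "hand": 22}, {"offset": [-12, 0, 0], "dr": [0, 0, 0], "hand": 22}, {"offset": [-12, 0, 0], "dr": [0, 0, 0], "hand": 22}, {"offset": [-12, 0, 0], "dr": [0, 0, 0], "hand": 22}, {"offset": [-12, 0, 0], "dr": [0, 0, 0], "hand": 22}, {"offset": [-12, 0, 0], "dr": [0, 0, 0], "hand": 22}, {"offset": [-12, 0, 0], "dr": [0, 0, 0], "hand": 22}, {"offset": [-12, 0, 0], "dr": [0, 0, 0], "hand": 22}, {"offset": [-12, 0, 0], "dr": [0, 0, 0], "hand": 22}, {"offset": [-12, 0, 0], "dr": [0, 0, 0], "hand": 22}, {"offset": [-12, 0, 0], "dr": [0, 0, 0], "hand": 22}, {"offset": [-12, 0, 0], "dr": [0, 0, 0], "hand": 22}, {"offset": [-12, 0, 0], "dr": [0, 0, 0], "hand": 22}, {"offset": [-12, 0, 0], "dr": [0, 0, 0], "hand": 22}, {"offset": [-12, 0, 0], "dr": [0, 0, 0], "hand": 22}])

```text
clock: 22.45
tool_pos: [623.8, 133.8, 290.5]
tcp_rot: [0.73, 0.683, 0.0, 0.0]
force: [-0.1, 0.4, -0.1]
gripper_width: 18.7
grip_force: 0.0
```

Emit:
jog_arm(targets=[{"offset": [0, 0, 0], "dr": [0, 0, 0], "hand": 22}, {"offset": [0, 0, 0], "dr": [0, 0, 0], "hand": 22}, {"offset": [0, 0, 0], "dr": [0, 0, 0], "hand": 60}, {"offset": [0, 0, 0], "dr": [0, 0, 0], "hand": 60}])

```text
clock: 22.95
tool_pos: [623.8, 134.9, 290.5]
tcp_rot: [0.73, 0.684, 0.0, -0.0]
force: [-0.8, -0.3, -1.0]
gripper_width: 51.2
grip_force: 0.0
```

```bash
python3 - <<'E'
from h import *
to(462,11,100,None)
c=cam("scene");P=pts(c);save(cv2.resize(c["img"][170:290,220:420],(800,480)),"s7.png")
for z in range(30,330,40):
    k=(abs(P[...,2]-z)<8)&(P[...,1]>100)&(P[...,1]<330)&(P[...,0]>600)&(P[...,0]<680)
    if k.sum():print(z,k.sum(),np.nanmedian(P[k],0).round(0))
E
```

```text
now [623.8 134.9 290.5] psi 1.505 | off cur axes [-134.3 -153.3  190.5] | off final axes [-134.3 -153.3  190.5] | dr [-0. -0.  0.] q [0.13 0.19] t 22.95
30 60 [658. 218.  30.]
310 77 [660. 129. 310.]
```

View pics/s7.png

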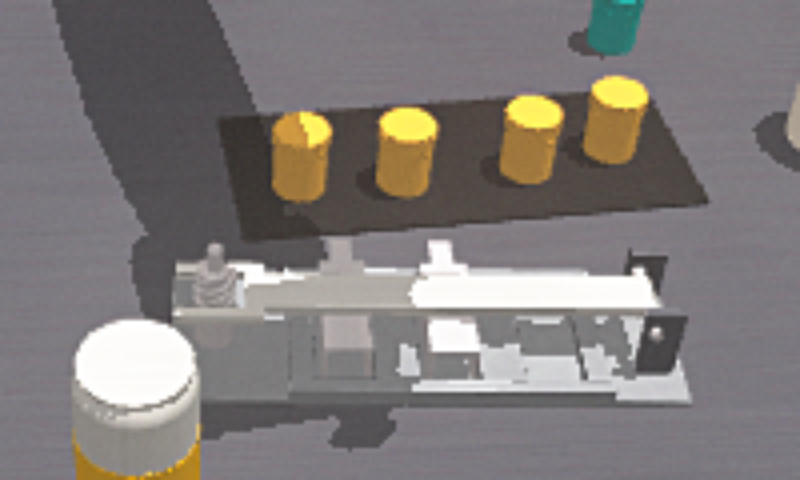

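The bar lies shut, from (180,295) to (660,290) in the crop, with its fork round the stud. Both brackets stay in their lanes with tongues out at (340,245) and (440,250). All four caps stand. Going to the first cap, at (462,11).

Emit:
jog_arm(targets=[{"offset": [-33.6, -38.3, 0], "dr": [0, 0, 0], "hand": 75}, {"offset": [-33.6, -38.3, 0], "dr": [0, 0, 0], "hand": 75}, {"offset": [-33.6, -38.3, 0], "dr": [0, 0, 0], "hand": 75}, {"offset": [-33.6, -38.3, 0], "dr": [0, 0, 0], "hand": 75}, {"offset": [0, 0, 10], "dr": [0, 0, -1], "hand": 75}, {"offset": [0, 0, 10], "dr": [0, 0, -1], "hand": 75}, {"offset": [0, 0, 10], "dr": [0, 0, -1], "hand": 75}, {"offset": [0, 0, 10], "dr": [0, 0, -1], "hand": 75}, {"offset": [0, 0, 10], "dr": [0, 0, -1], "hand": 75}, {"offset": [0, 0, 10], "dr": [0, 0, -1], "hand": 75}, {"offset": [0, 0, 10], "dr": [0, 0, -1], "hand": 75}, {"offset": [0, 0, 10], "dr": [0, 0, -1], "hand": 75}, {"offset": [0, 0, 10], "dr": [0, 0, -1], "hand": 75}, {"offset": [0, 0, 10], "dr": [0, 0, -1], "hand": 75}, {"offset": [0, 0, 10], "dr": [0, 0, -1], "hand": 75}, {"offset": [0, 0, 10], "dr": [0, 0, -1], "hand": 75}, {"offset": [0, 0, 10], "dr": [0, 0, -1], "hand": 75}, {"offset": [0, 0, 10], "dr": [0, 0, -1], "hand": 75}, {"offset": [0, 0, 10], "dr": [0, 0, -1], "hand": 75}, {"offset": [0, 0, 10], "dr": [0, 0, -1], "hand": 75}])

```text
clock: 25.5
tool_pos: [462.2, 10.7, 130.4]
tcp_rot: [-0.296, 0.955, -0.0, 0.0]
force: [0.1, 0.3, -0.2]
gripper_width: 63.9
grip_force: 0.0
```

Emit:
jog_arm(targets=[{"offset": [0, 0, 10], "dr": [0, 0, -1], "hand": 75}, {"offset": [0, 0, 10], "dr": [0, 0, -1], "hand": 75}, {"offset": [0, 0, 10], "dr": [0, 0, -1], "hand": 75}, {"offset": [0, 0, 5], "dr": [0, 0, 0], "hand": 75}, {"offset": [0, 0, 0], "dr": [0, 0, 0], "hand": 75}, {"offset": [0, 0, 0], "dr": [0, 0, 0], "hand": 75}])

```text
clock: 26.25
tool_pos: [462.4, 10.6, 96.0]
tcp_rot: [-0.486, 0.874, -0.0, 0.0]
force: [-0.2, -0.2, 0.4]
gripper_width: 64.1
grip_force: 0.0
```

```bash
python3 - <<'E'
from h import *
to(461.5,10.8,28,None); print(bot.observe()["joint_pos"])
E
```

```text
now [462.4  10.6  96. ] psi -2.127 | off cur axes [ 0.3  1.  68. ] | off final axes [ 0.3  0.9 68. ] | dr [-0.01  0.   -0.  ] q [-0.09 -2.68] t 26.25
[-9.32448882e-02 -1.74955987e-01  2.18138606e+00  9.50170728e-06
  1.13431127e+00 -2.67892478e+00]
```

Emit:
jog_arm(targets=[{"offset": [0, 1, 25], "dr": [0, 0, 0], "hand": 75}, {"offset": [0, 0, 25], "dr": [0, 0, 0], "hand": 75}, {"offset": [0, 0, 15], "dr": [0, 0, 0], "hand": 75}, {"offset": [0, 0, 3], "dr": [0, 0, 0], "hand": 75}, {"offset": [0, 0, 0], "dr": [0, 0, 0], "hand": 0}, {"offset": [0, 0, 0], "dr": [0, 0, 0], "hand": 0}, {"offset": [0, 0, 0], "dr": [0, 0, 0], "hand": 0}, {"offset": [0, 0, 0], "dr": [0, 0, 0], "hand": 0}, {"offset": [0, 0, 0], "dr": [0, 0, 0], "hand": 0}], squeeze=70)

```text
clock: 27.38
tool_pos: [462.4, 11.0, 28.8]
tcp_rot: [-0.486, 0.874, -0.001, 0.001]
force: [0.2, 0.8, 6.1]
gripper_width: 38.1
grip_force: 70.8
```

Emit:
jog_arm(targets=[{"offset": [0, 0, -15], "dr": [0, 0, 0], "hand": 0}, {"offset": [0, 0, -40], "dr": [0, 0, 0], "hand": 0}, {"offset": [0, 0, -55], "dr": [0, 0, 0], "hand": 0}, {"offset": [0, 0, 0], "dr": [0, 0, 0], "hand": 0}, {"offset": [0, 0, 0], "dr": [0, 0, 0], "hand": 0}])

```text
clock: 28.0
tool_pos: [460.5, 11.2, 137.1]
tcp_rot: [-0.486, 0.874, 0.0, -0.0]
force: [0.1, -0.4, -2.5]
gripper_width: 38.2
grip_force: 70.7
```

```bash
python3 - <<'E'
from h import *
to(609.5,-60,125,None)
E
```

```text
now [460.5  11.2 137.1] psi -2.126 | off cur axes [ -18.  -164.1   11.9] | off final axes [ -18.  -164.1   12.1] | dr [ 0.01 -0.   -0.  ] q [-0.09 -2.68] t 28.0
```

Emit:
jog_arm(targets=[{"offset": [-4.5, -41, 0], "dr": [0, 0, 0], "hand": 0}, {"offset": [-4.5, -41, 0], "dr": [0, 0, 0], "hand": 0}, {"offset": [-4.5, -41, 0], "dr": [0, 0, 0], "hand": 0}, {"offset": [-4.5, -41, 0], "dr": [0, 0, 0], "hand": 0}, {"offset": [0, 0, 10], "dr": [0, 0, 0], "hand": 0}, {"offset": [0, 0, 0], "dr": [0, 0, 0], "hand": 0}, {"offset": [0, 0, 0], "dr": [0, 0, 0], "hand": 0}])

```text
clock: 28.88
tool_pos: [608.5, -59.4, 126.2]
tcp_rot: [-0.487, 0.874, 0.001, -0.001]
force: [-0.1, -0.6, -1.6]
gripper_width: 38.0
grip_force: 71.0
```

```bash
python3 - <<'E'
from h import *
to(609.5,-60,105,None)
s,p,M=pose()
for n in("scene","top"):
    c=cam(n);P=pts(c);hsv=cv2.cvtColor(c["img"],cv2.COLOR_RGB2HSV)
    m=(hsv[...,0]>15)&(hsv[...,0]<38)&(hsv[...,1]>100)&(P[...,2]>90)&(P[...,2]<160)&(P[...,0]<680)&(P[...,1]<30)
    if m.sum(): v,u=np.where(m);print(n,m.sum(),P[m].mean(0).round(1),np.percentile(P[m],[2,98],axis=0).round(1),u.min(),u.max(),v.min(),v.max())
    if n=="scene": save(cv2.resize(c["img"][170:270,220:340],(720,600),interpolation=cv2.INTER_CUBIC),"s8.png")
E
```

```text
now [608.5 -59.4 126.2] psi -2.125 | off cur axes [-0.  -1.2 21.2] | off final axes [ 0.  -1.2 21.2] | dr [ 0.02 -0.01 -0.  ] q [-0.19 -2.77] t 28.88
scene 580 [-657.6 -121.6  127.8] [[-1508.6  -305.8    92.7]
 [  625.6    -7.6   157.1]] 56 282 5 229
```

View pics/s8.png

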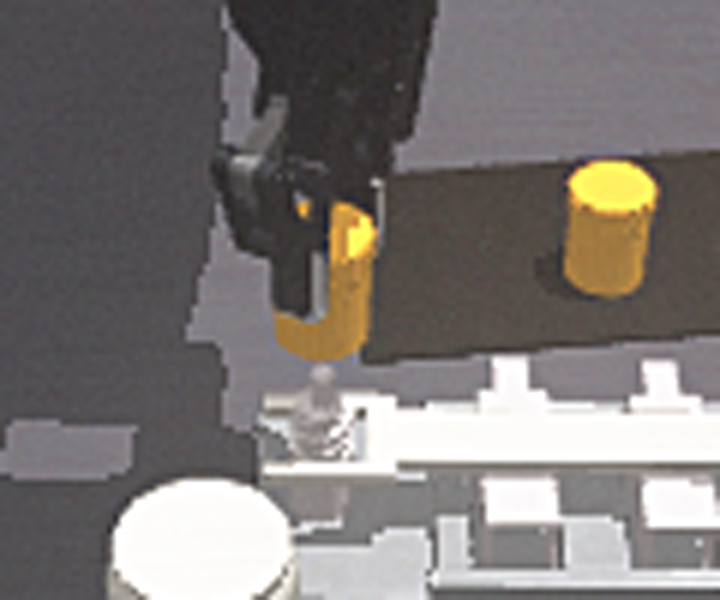

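The cap is held upright right above the stud pin (cap centre crop x≈325, pin ≈321). Lowering gently.

Emit:
jog_arm(targets=[{"offset": [0, -1, 10], "dr": [0, 0, 0], "hand": 0}, {"offset": [0, 0, 8], "dr": [0, 0, 0], "hand": 0}, {"offset": [0, 0, 4], "dr": [0, 0, 0], "hand": 0}, {"offset": [0, 0, 3], "dr": [0, 0, 0], "hand": 0}, {"offset": [0, 0, 0], "dr": [0, 0, 0], "hand": 0}])

```text
clock: 29.6
tool_pos: [610.8, -60.5, 102.2]
tcp_rot: [-0.486, 0.874, 0.0, -0.0]
force: [-0.3, -0.8, -1.9]
gripper_width: 38.3
grip_force: 71.0
```

Emit:
jog_arm(targets=[{"offset": [0, 0, 2], "dr": [0, 0, 0], "hand": 0}, {"offset": [0, 0, 2], "dr": [0, 0, 0], "hand": 0}, {"offset": [0, 0, 2], "dr": [0, 0, 0], "hand": 0}, {"offset": [0, 0, 0], "dr": [0, 0, 0], "hand": 0}])

```text
clock: 30.1
tool_pos: [610.8, -60.5, 96.3]
tcp_rot: [-0.486, 0.874, 0.0, -0.0]
force: [1.1, -0.6, -1.5]
gripper_width: 38.3
grip_force: 71.0
```

Emit:
jog_arm(targets=[{"offset": [0, 0, 2], "dr": [0, 0, 0], "hand": 0}, {"offset": [0, 0, 2], "dr": [0, 0, 0], "hand": 0}, {"offset": [0, 0, 0], "dr": [0, 0, 0], "hand": 0}])

```text
clock: 30.48
tool_pos: [610.7, -60.5, 92.2]
tcp_rot: [-0.486, 0.874, 0.0, -0.0]
force: [0.6, 0.6, -2.0]
gripper_width: 38.4
grip_force: 71.0
```

Emit:
jog_arm(targets=[{"offset": [0, 0, 2], "dr": [0, 0, 0], "hand": 0}, {"offset": [0, 0, 1], "dr": [0, 0, 0], "hand": 0}, {"offset": [0, 0, 0], "dr": [0, 0, 0], "hand": 0}])

```text
clock: 30.85
tool_pos: [610.8, -60.5, 89.4]
tcp_rot: [-0.486, 0.874, 0.0, -0.0]
force: [1.2, -0.9, -1.6]
gripper_width: 38.2
grip_force: 71.0
```

Emit:
jog_arm(targets=[{"offset": [0, 0, 1], "dr": [0, 0, 0], "hand": 0}, {"offset": [0, 0, 1], "dr": [0, 0, 0], "hand": 0}, {"offset": [0, 0, 0], "dr": [0, 0, 0], "hand": 0}])

```text
clock: 31.22
tool_pos: [610.8, -60.5, 87.4]
tcp_rot: [-0.486, 0.874, 0.0, -0.0]
force: [-0.3, -1.0, -0.8]
gripper_width: 38.4
grip_force: 71.0
```

Emit:
jog_arm(targets=[{"offset": [0, 0, 1], "dr": [0, 0, 0], "hand": 0}, {"offset": [0, 0, 1], "dr": [0, 0, 0], "hand": 0}, {"offset": [0, 0, 0], "dr": [0, 0, 0], "hand": 0}])

```text
clock: 31.6
tool_pos: [610.8, -60.5, 85.4]
tcp_rot: [-0.486, 0.874, 0.0, -0.0]
force: [0.1, -0.8, -2.1]
gripper_width: 38.1
grip_force: 71.0
```

Emit:
jog_arm(targets=[{"offset": [0, 0, 1], "dr": [0, 0, 0], "hand": 0}, {"offset": [0, 0, 1], "dr": [0, 0, 0], "hand": 0}, {"offset": [0, 0, 0], "dr": [0, 0, 0], "hand": 0}])

```text
clock: 31.98
tool_pos: [610.8, -60.5, 83.4]
tcp_rot: [-0.486, 0.874, 0.0, -0.0]
force: [-0.6, -0.5, -1.0]
gripper_width: 38.1
grip_force: 71.0
```

Emit:
jog_arm(targets=[{"offset": [0, 0, 1], "dr": [0, 0, 0], "hand": 0}, {"offset": [0, 0, 1], "dr": [0, 0, 0], "hand": 0}, {"offset": [0, 0, 0], "dr": [0, 0, 0], "hand": 0}])

```text
clock: 32.35
tool_pos: [611.1, -60.5, 81.9]
tcp_rot: [-0.486, 0.874, -0.0, 0.0]
force: [-0.7, -0.3, 0.2]
gripper_width: 38.1
grip_force: 71.1
```

Emit:
jog_arm(targets=[{"offset": [0, 0, 1], "dr": [0, 0, 0], "hand": 0}, {"offset": [0, 0, 1], "dr": [0, 0, 0], "hand": 0}, {"offset": [0, 0, 0], "dr": [0, 0, 0], "hand": 0}])

```text
clock: 32.72
tool_pos: [611.4, -60.5, 81.2]
tcp_rot: [-0.486, 0.874, -0.0, 0.0]
force: [-2.4, 1.1, 6.8]
gripper_width: 38.3
grip_force: 72.0
```

Emit:
jog_arm(targets=[{"offset": [0, 0, 1], "dr": [0, 0, 0], "hand": 0}, {"offset": [0, 0, 1], "dr": [0, 0, 0], "hand": 0}, {"offset": [0, 0, 0], "dr": [0, 0, 0], "hand": 0}])

```text
clock: 33.1
tool_pos: [611.7, -60.5, 80.9]
tcp_rot: [-0.486, 0.874, -0.0, 0.0]
force: [-5.5, 1.5, 14.6]
gripper_width: 38.0
grip_force: 72.7
```

Emit:
jog_arm(targets=[{"offset": [0, 0, -1], "dr": [0, 0, 1], "hand": 0}, {"offset": [0, 0, 0.2], "dr": [0, 0, 1], "hand": 0}, {"offset": [0, 0, 0.5], "dr": [0, 0, 1], "hand": 0}, {"offset": [0, 0, 0.5], "dr": [0, 0, 1], "hand": 0}, {"offset": [0, 0, 0.5], "dr": [0, 0, 1], "hand": 0}, {"offset": [0, 0, 0.5], "dr": [0, 0, 1], "hand": 0}])

```text
clock: 33.85
tool_pos: [612.0, -61.3, 78.1]
tcp_rot: [-0.087, 0.996, -0.001, 0.001]
force: [-1.4, -1.1, 4.7]
gripper_width: 37.6
grip_force: 71.7
```

```bash
python3 - <<'E'
from h import *
s,p,M=pose();print(p.round(1),s["force"].round(1),s["wrist_torque"].round(2),s["joint_pos"].round(2),s["grip_force"])
E
```

```text
[612.  -61.3  78.1] [-1.4 -1.1  4.7] [-0.26  0.25  0.03] [-0.19  0.19  1.85 -0.    1.1  -1.93] 71.65758714079857
```

Emit:
jog_arm(targets=[{"offset": [0, 0, 0.55], "dr": [0, 0, 1], "hand": 0}, {"offset": [0, 0, 0.55], "dr": [0, 0, 1], "hand": 0}, {"offset": [0, 0, 0.55], "dr": [0, 0, 1], "hand": 0}, {"offset": [0, 0, 0.55], "dr": [0, 0, 1], "hand": 0}, {"offset": [0, 0, 0.55], "dr": [0, 0, 1], "hand": 0}, {"offset": [0, 0, 0.55], "dr": [0, 0, 1], "hand": 0}])

```text
clock: 34.6
tool_pos: [612.4, -61.7, 74.9]
tcp_rot: [0.326, 0.945, -0.001, 0.002]
force: [-0.5, -3.6, 6.0]
gripper_width: 38.3
grip_force: 71.6
```

```bash
cat > st.py <<'E'
from h import *
s,p,M=pose();print(p.round(1),"psi",np.arctan2(M[1,0],M[0,0]).round(3),s["force"].round(1),s["wrist_torque"].round(2),"j6",s["joint_pos"][5].round(2),s["grip_force"].round(0),s["gripper_width"].round(1))
E
python3 st.py
```

```text
Traceback (most recent call last):
  File "st.py", line 2, in <module>
    s,p,M=pose();print(p.round(1),"psi",np.arctan2(M[1,0],M[0,0]).round(3),s["force"].round(1),s["wrist_torque"].round(2),"j6",s["joint_pos"][5].round(2),s["grip_force"].round(0),s["gripper_width"].round(1))
                                                                                                                                                          ^^^^^^^^^^^^^^^^^^^^^
AttributeError: 'float' object has no attribute 'round'
```

Emit:
jog_arm(targets=[{"offset": [0, 0, 0.55], "dr": [0, 0, 1], "hand": 0}, {"offset": [0, 0, 0.55], "dr": [0, 0, 1], "hand": 0}, {"offset": [0, 0, 0.55], "dr": [0, 0, 1], "hand": 0}, {"offset": [0, 0, 0.55], "dr": [0, 0, 1], "hand": 0}, {"offset": [0, 0, 0.55], "dr": [0, 0, 1], "hand": 0}])

```text
clock: 35.22
tool_pos: [611.3, -62.6, 72.2]
tcp_rot: [0.629, 0.777, -0.001, 0.001]
force: [-6.0, -5.9, 8.8]
gripper_width: 38.2
grip_force: 71.8
```

```bash
sed -i 's/s\["grip_force"\].round(0),s\["gripper_width"\].round(1)/s["grip_force"],s["gripper_width"]/' st.py; python3 st.py
```

```text
[611.3 -62.6  72.2] psi 1.78 [-6.  -5.9  8.8] [-1.04  0.98  0.11] j6 -0.39 71.8355568498373 38.168520296947314
```

Emit:
jog_arm(targets=[{"offset": [0, 0, 0.5], "dr": [0, 0, 1], "hand": 0}, {"offset": [0, 0, 0.5], "dr": [0, 0, 1], "hand": 0}, {"offset": [0, 0, 0.5], "dr": [0, 0, 1], "hand": 0}])

```text
clock: 35.6
tool_pos: [610.6, -62.7, 70.7]
tcp_rot: [0.777, 0.629, -0.002, 0.001]
force: [-8.4, -5.3, 10.7]
gripper_width: 38.3
grip_force: 72.3
```

```bash
python3 st.py
```

```text
[610.6 -62.7  70.7] psi 1.362 [-8.4 -5.3 10.7] [-1.04  1.55  0.19] j6 0.02 72.26615577936172 38.26103187003995
```

Emit:
jog_arm(targets=[{"offset": [0, 0, 0.5], "dr": [0, 0, 1], "hand": 0}, {"offset": [0, 0, 0.5], "dr": [0, 0, 1], "hand": 0}])

```text
clock: 35.85
tool_pos: [610.1, -62.7, 70.5]
tcp_rot: [0.857, 0.515, -0.002, 0.001]
force: [-12.3, -5.9, 17.1]
gripper_width: 38.3
grip_force: 72.8
```

```bash
python3 st.py
```

```text
[610.1 -62.7  70.5] psi 1.083 [-12.3  -5.9  17.1] [-0.95  2.1   0.2 ] j6 0.3 72.81552068889141 38.307365330797225
```

Emit:
jog_arm(targets=[{"offset": [0, 0, 0.5], "dr": [0, 0, 1], "hand": 0}, {"offset": [0, 0, 0.5], "dr": [0, 0, 1], "hand": 0}])

```text
clock: 36.1
tool_pos: [609.7, -62.5, 70.4]
tcp_rot: [0.92, 0.391, -0.003, 0.001]
force: [-16.9, -3.6, 22.5]
gripper_width: 38.5
grip_force: 73.3
```

```bash
python3 st.py
```

```text
[609.7 -62.5  70.4] psi 0.804 [-16.9  -3.6  22.5] [-0.77  2.77  0.29] j6 0.58 73.31765748560429 38.462074047644904
```

Height stopped at the seat (rim ≈46 mm) as the force rose. Releasing and checking.

Emit:
jog_arm(targets=[{"offset": [0, 0, -2], "dr": [0, 0, 0], "hand": 0}, {"offset": [0, 0, -1], "dr": [0, 0, 0], "hand": 70}, {"offset": [0, 0, 0], "dr": [0, 0, 0], "hand": 70}, {"offset": [0, 0, 0], "dr": [0, 0, 0], "hand": 70}, {"offset": [0, 0, -15], "dr": [0, 0, 0], "hand": 70}, {"offset": [0, 0, -40], "dr": [0, 0, 0], "hand": 70}, {"offset": [0, 0, -50], "dr": [0, 0, 0], "hand": 70}, {"offset": [0, 0, -50], "dr": [0, 0, 0], "hand": 70}, {"offset": [0, 0, -50], "dr": [0, 0, 0], "hand": 70}])

```text
clock: 37.22
tool_pos: [610.9, -60.4, 277.7]
tcp_rot: [0.92, 0.393, 0.001, 0.0]
force: [1.1, -1.0, -0.0]
gripper_width: 59.8
grip_force: 0.0
```

```bash
python3 - <<'E'
from h import *
for n in("scene","top"):
    c=cam(n);P=pts(c);hsv=cv2.cvtColor(c["img"],cv2.COLOR_RGB2HSV)
    m=((hsv[...,0]>15)&(hsv[...,0]<38)&(hsv[...,1]>100)&(P[...,0]>400)&(P[...,0]<660)&(P[...,1]<300)&(P[...,2]>30)&(P[...,2]<130)).astype(np.uint8)
    k,l,s,ce=cv2.connectedComponentsWithStats(m)
    for i in range(1,k):
        if s[i,4]>30:
            q=P[l==i]; t=q[q[:,2]>np.percentile(q[:,2],97)-3]; print(n,s[i,4],t.mean(0).round(1),"zmin",np.percentile(q[:,2],3).round(1))
    print([b for b in brackets(c) if 560<b[3][0]<650])
    if n=="scene": save(cv2.resize(c["img"][130:290,220:440],(792,576),interpolation=cv2.INTER_CUBIC),"s9.png")
E
```

```text
scene 176 [429.  244.4  55.6] zmin 32.1
scene 183 [447.9 177.7  55.6] zmin 31.3
scene 183 [459.   84.3  55.7] zmin 31.6
scene 359 [611.2 -61.6  97.3] zmin 50.1
[(np.int32(75), np.float64(305.0), np.float64(235.0), array([575.5,  23.9]), -0.055, [30, 31], (30, 14), 33.4), (np.int32(69), np.float64(330.0), np.float64(235.0), array([579.2,  91.9]), -0.055, [29, 32], (29, 14), 33.6), (np.int32(113), np.float64(306.0), np.float64(253.0), array([622.4,  21.3]), 3.085, [31, 32], (30, 31), 33.3), (np.int32(111), np.float64(333.0), np.float64(253.0), array([639.6,  98. ]), 1.514, [31, 28], (28, 28), 33.2)]
top 94 [605.3 -61.4  99.8] zmin 71.2
top 139 [461.4  88.2  58.7] zmin 50.5
top 140 [451.  181.7  59.8] zmin 44.1
top 146 [431.1 246.7  59.5] zmin 38.3
[(np.int32(144), np.float64(229.0), np.float64(195.0), array([586.2,  94. ]), -1.595, [58, 45], (32, 42), 32.1)]
```

View pics/s9.png

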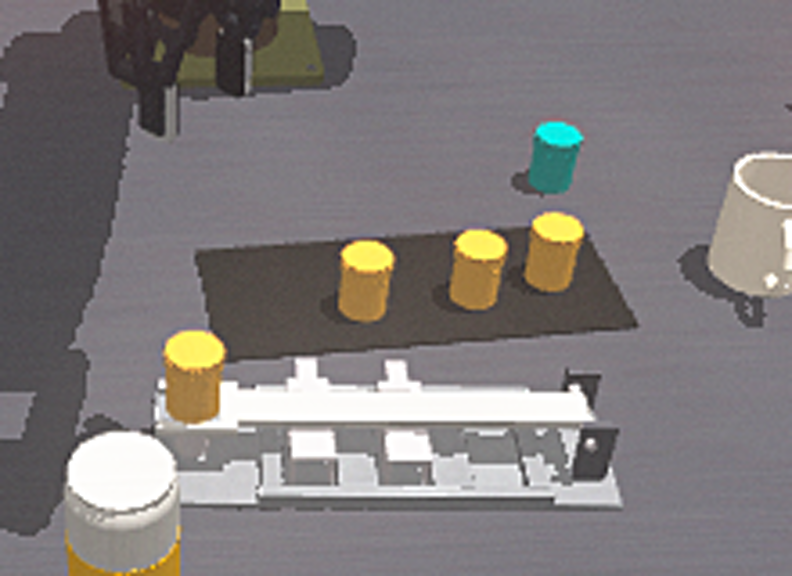

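The cap is on the stud with its top at 97–98 mm, so its rim is at about 46 mm, fully home on the bar. Both brackets lie in their lanes, and the other three caps stand on the mat. Nothing else has moved, so I hand in.

```bash
python3 -c "
from plant import bot
print(bot.sign_off())"
```

```text
the job is handed in; nothing more can be done
None
```

The job is handed in: the two brackets present are in lanes 2 and 3, the bar is shut, and the first cap tried is fully home on the stud. The other three caps stand on the mat.

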